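# Wipe the offcut chips out from under the guard

## Task

Clear the three wooden chips off the deck under the clear guard: pull the T-shaped wooden scraper out of its storage sleeve, lay it down on the bench so that you can take it again by the end of its handle, then run it blade first under the guard from the open end and wipe all the chips into the catch tray at the other end. Move the chips only with the scraper, never with the gripper. Finally leave the scraper lying flat on the bench, and leave the mug, the tape measure and the chuck key where they are.

Things in the scene. Friction and masses are not known exactly. Their poses are not given: they have to be found in the camera images.
- guarded_deck: Fixed guarded deck, 104 mm wide (x), 205 mm long (y), 81 mm high. Origin on the bench, z up, +y the wiping direction. Raised deck (top z = 26 mm) from y = -80 to +45 mm. Guard over it from y = -55 to +45 mm: dark cheeks with inner faces at x = -45 and +45 mm, clear roof with underside at z = 73 mm. Open front end at -y, catch tray at +y
- deck_mouth (a point): Middle of the guard's open front end on the deck's top, at the guarded deck's x = 0, y = -55, z = 26 mm; the scraper goes in here towards the tray
- tray_floor (a point): Middle of the steel catch tray's floor, at the guarded deck's x = 0, y = 84, z = 3 mm; the tray joins the deck's end (y = 45 to 122 mm inside, 98 mm wide, rim at z = 22 mm)
- sleeve: Fixed grey metal storage sleeve, 75 mm deep (its y), 42 mm wide (72 mm over its feet), 44 mm high, roofed, closed at the back; origin on the bench under its middle. Its mouth (32 mm wide, 40 mm high) is at y = +37.5 mm; the scraper comes out along its +y
- scraper: Loose T-shaped wooden scraper, 150 mm long (y), 32 mm high, 0.15 kg; origin on its underside at mid-length, z up. Handle bar 24 mm wide from y = -75 (free end) to +53 mm; cross head 82 mm wide (x) from y = +53 to +75 mm with a steel blade on its front. Starts flat on the bench, handle first in the sleeve (about 65 mm deep), head outside
- scraper_blade (a point): Middle of the blade's lower edge, at the scraper's x = 0, y = +75, z = 0 mm
- scraper_butt (a point): Lower middle of the free end of the handle, at the scraper's x = 0, y = -75, z = 0 mm
- chip_a: Loose pale wooden offcut chip, 24 x 17 x 12 mm, lying on the deck under the guard; origin at its centre
- chip_b: Loose pale wooden offcut chip, 22 x 18 x 13 mm, as above
- chip_c: Loose pale wooden offcut chip, 24 x 15 x 11 mm, as above
- mug: White mug, 80 mm across, 91 mm high; a bystander. Origin under its middle
- tape: Yellow tape measure, 37 x 78 x 62 mm; a bystander. Origin under its middle
- key: Grey steel drill chuck key, 55 x 62 x 16 mm; a bystander. Origin under its middle

How it is judged:
By the outcome, as a careful person would: the job done as asked, in the order asked, and still so for the second after the job is handed in, with the robot touching nothing.
It also fails if it takes over 67 s, if anything falls off the work surface, if the arm or the gripper's body presses on something with over 40 N, if the wrist force passes 120 N, or if a joint passes its speed limit or range.

## Robot

A 6-joint arm with a two-finger parallel gripper is mounted at the origin on a cart in front of the work surface, level with it; the furniture and walls round the work are solid. World frame = base frame: x ahead of the robot, y to its left, z up, the work surface at z = 0. Lengths are in m, angles in rad, forces in N, time in s.
With the tool pointing down it reaches from about 0.35 to 0.925 m from the base axis. Payload 6.4 kg.
Tool frame: the origin (TCP) lies midway between the tips of the shut fingers; the grasp point (between the pads) lies 19 mm behind it (env.tcp_to_grasp is the distance from the TCP to the grasp point, in m); z points along the fingers, y is the line along which they close (so a half turn about z gives the same grasp; the last joint's range is limited). The gripper opens to 85 mm and grips with 20 to 120 N. Pads are 22 mm wide; open, the fingers measure 114 mm over their backs; the gripper's body (76 mm by 85 mm) begins 54 mm behind the grasp point. The pads swing forward as they close: fully open they stand 13 mm farther back than shut.
Start: joints at [-1.434, 0.245, 1.558, -0, 1.339, -0.174], TCP at [0.199, -0.619, 0.231] pointing down, gripper open.
Joint ranges: [-3.13, 3.13], [-1.02, 2.26], [0.13, 2.54], [-0.95, 4.09], [0.21, 2.88], [-2.74, 2.74]. Speed limits (rad/s): [2.57, 2.57, 3.14, 3.14, 3.14, 3.14].

## Interface

Orientations are given as a unit quaternion [x, y, z, w].
In Python, from cell import env gives the robot as it stands. The module is installed in compiled form; this text tells all that it offers.
- The arm moves only by the shell command python3 -m handwheel 'ROWS'. ROWS is JSON, a list of rows, each an object with "grip": the opening, from -1 (shut) to 1 (fully open); "translation": the shift along the tool's x, y, z each as a share of 3 cm, from -1 to 1, a list of three; "roll": the turn about the tool's z as a share of 6 degrees, from -1 to 1. In form: [{"grip": grip, "translation": [x, y, z], "roll": roll}, ...]. A call has 1 to 20 rows; each row shifts and turns the commanded pose from where the row before left it, along the tool's axes as they then stand; what a row does not reach is not made up. A row lasts 1/12 s, in which the tool goes at most 41.7 mm and 7.16 degrees, less where a joint would pass 70% of its speed; a pose out of reach is approached as far as the arm can. A call with a number of a shift or a turn outside -1 to 1 is refused whole. A call with a gripper value outside its range is refused whole. The fingers move at their own pace and stop on an object; the grip force is fixed at half the most. Time passes only in rows, so rows that do not move let the fingers close. It gives the time, the measured TCP pose, the force, the opening and the grip force at its end, in the units of the state.
- env.get_obs(): the state, without advancing time (a new reading comes with each control period).
- env.grab_frame(name): name is "side" or "top" or "wrist"; returns (picture, depth): 480x640x3 uint8, blue, green, red; 480x640 float32, m along the optical axis (not along the pixel's ray), 0 where there is no reading.
- env.camera_info(name): a dict with "vfov" (degrees; the focal length in pixels is half the picture's height over the tangent of half this angle, whatever the lens; pixels are square), "cx", "cy" (the principal point, pixels), "k1" (the pictures are not rectified: a ray, as slopes to the right and down, at radius r is drawn at 1 + k1 r^2 times it, then the intrinsics apply), "camera_from_world" (4x4, takes a point from world to camera coordinates). Camera axes: x right, y up, looking along -z (the intrinsics and any distortion apply to the point x, -y, -z); pixel columns grow to the right and rows downward; lengths in m; the calibration is good to about 2 mm. A picture is of the moment at which its call begins: read the wrist's pose just before it. camera_info takes no time and is no camera call; for the wrist camera it gives the pose at the moment of the call.
- env.job_done(): hands the job in; it is judged then, once.
The state is a dict: "t": time; "qpos": joint angles; "joint_vel": joint speeds; "joint_torque": joint torques, N m; "tool_pos": TCP position; "tool_rot": TCP orientation; "force": force on the tool from outside, world axes, zero at the start; "ft_torque": the same for the moment, N m; "gripper_width": finger opening in m; "grip_force": force on a finger pad.
Only numpy, scipy, OpenCV 4.12 (cv2) and the standard library are available. Lean on these libraries where they do the work, as an engineer would, in place of code of your own. Each camera call takes 0.05 s, during which the arm holds its last target. There are 200 camera calls.

## Working session

There is one attempt and no reset: what is moved stays moved. The work goes in short steps, Python scripts to look and compute and a shell command to move; the robot and the scene stay as the last step left them, time stands still between calls to the robot, and variables do not carry over. Pictures are saved under pics/ and viewed, at most 11 in all, crops included, and the job is handed in when it is done.

```bash
mkdir -p pics
cat > h.py <<'E'
import numpy as np, cv2
from cell import env
def cam(n):
    i=env.camera_info(n); f=240/np.tan(np.radians(i["vfov"])/2)
    return i,f
def ray(n,u,v,i=None):
    i=i or env.camera_info(n); f=240/np.tan(np.radians(i["vfov"])/2)
    K=np.array([[f,0,i["cx"]],[0,f,i["cy"]],[0,0,1]])
    p=cv2.undistortPoints(np.array([[[u,v]]],float),K,np.array([i["k1"],0,0,0,0]))[0,0]
    T=np.linalg.inv(i["camera_from_world"])
    d=T[:3,:3]@np.array([p[0],-p[1],-1]); return T[:3,3],d
def onz(n,u,v,z,i=None):
    o,d=ray(n,u,v,i); return o+d*(z-o[2])/d[2]
def dep(n,D,u,v,i=None):
    o,d=ray(n,u,v,i); return o+d*D[int(round(v)),int(round(u))]
def cloud(n,D,i=None):
    i=i or env.camera_info(n); f=240/np.tan(np.radians(i["vfov"])/2)
    K=np.array([[f,0,i["cx"]],[0,f,i["cy"]],[0,0,1]])
    v,u=np.mgrid[:480,:640]
    p=cv2.undistortPoints(np.stack([u,v],-1).reshape(-1,1,2).astype(float),K,np.array([i["k1"],0,0,0,0]))[:,0]
    T=np.linalg.inv(i["camera_from_world"])
    d=np.c_[p[:,0],-p[:,1],-np.ones(len(p))]*D.reshape(-1,1)
    return (d@T[:3,:3].T+T[:3,3]).reshape(480,640,3)
E
python3 - <<'E'
from h import *
s=env.get_obs(); print({k:np.round(v,3) for k,v in s.items()})
ims=[]
for n in ["side","top"]:
    im,D=env.grab_frame(n); cv2.imwrite(f"pics/{n}0.png",im); np.save(f"{n}0.npy",D)
    print(n,np.round(np.linalg.inv(env.camera_info(n)["camera_from_world"]),3).tolist(),env.camera_info(n)["vfov"])
E
```

```text
{'t': np.float64(0.0), 'qpos': array([-1.434,  0.246,  1.559,  0.   ,  1.339, -0.174]), 'joint_vel': array([-0.   ,  0.   , -0.001,  0.   ,  0.   , -0.001]), 'joint_torque': array([ 2.0000e-03, -4.2951e+01, -3.2613e+01, -0.0000e+00,  5.0000e-03,
       -0.0000e+00]), 'tool_pos': array([ 0.199, -0.618,  0.23 ]), 'tool_rot': array([ 0.988,  0.155,  0.   , -0.001]), 'force': array([ 0.259, -0.503,  0.246]), 'ft_torque': array([-0.03 , -0.006, -0.008]), 'grip_force': np.float64(0.0), 'gripper_width': np.float64(0.086)}
side [[0.994, 0.038, -0.106, 0.419], [-0.111, 0.463, -0.879, -1.163], [0.016, 0.885, 0.465, 0.6], [0.0, 0.0, 0.0, 1.0]] 55.73022485676709
top [[-0.29, 0.906, -0.308, 0.101], [-0.957, -0.272, 0.101, 0.022], [0.008, 0.324, 0.946, 1.367], [0.0, 0.0, 0.0, 1.0]] 50.56929140150365
```

View pics/top0.png

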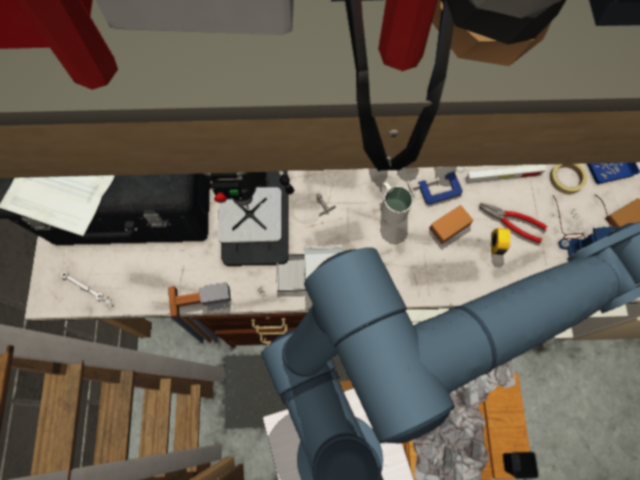

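View pics/side0.png

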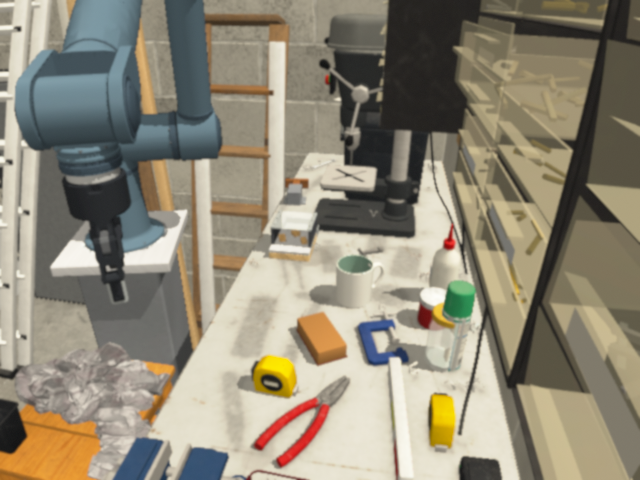

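Top: the orange T-head at (175,300) with the grey sleeve at (215,293), the catch tray at (290,272), and the rest of the deck hidden by the arm. Side: guarded deck at (295,235), sleeve and scraper at (295,187), mug at (355,280), key at (370,250). Rough positions next.

Run:
```python
from h import *
D=np.load("top0.npy")
for u,v in [(175,300),(190,298),(215,293),(290,272),(300,262),(325,208),(397,200),(500,240),(270,230)]:
    print("top",u,v,np.round(dep("top",D,u,v),3))
Ds=np.load("side0.npy")
for u,v in [(295,187),(295,215),(290,253),(300,235),(355,290),(275,375),(440,420),(320,335)]:
    print("side",u,v,np.round(dep("side",Ds,u,v),3))
im=cv2.imread("pics/side0.png")[140:300,220:430]
im2=cv2.imread("pics/top0.png")[180:330,150:350]
a=cv2.resize(im,(760,580),interpolation=cv2.INTER_CUBIC); cv2.imwrite("pics/sidecrop.png",a)
```

```text
top 175 300 [0.503 0.305 0.028]
top 190 298 [0.494 0.263 0.037]
top 215 293 [0.485 0.195 0.047]
top 290 272 [ 0.498 -0.012 -0.003]
top 300 262 [ 0.518 -0.047 -0.   ]
top 325 208 [ 0.651 -0.161  0.01 ]
top 397 200 [ 0.615 -0.369  0.01 ]
top 500 240 [ 0.402 -0.584  0.063]
top 270 230 [0.579 0.01  0.141]
side 295 187 [0.496 0.207 0.046]
side 295 215 [ 0.479 -0.073  0.079]
side 290 253 [ 0.46 -0.17  0.02]
side 300 235 [ 0.49  -0.098  0.032]
side 355 290 [ 0.587 -0.385  0.049]
side 275 375 [ 0.413 -0.617  0.053]
side 440 420 [ 0.651 -0.737  0.057]
side 320 335 [ 0.5   -0.503  0.033]
```

View pics/sidecrop.png

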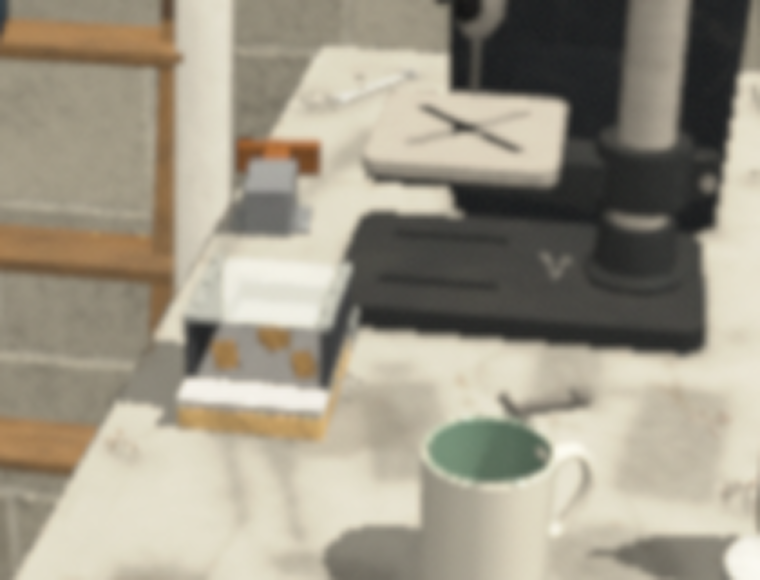

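Deck open end faces −y with three chips under the guard; the sleeve mouth faces +y with the orange head beyond it. I'll turn the tool (x → world +y) and go over the deck to look with the wrist camera.

```bash
python3 -m handwheel '[{"grip":1,"translation":[0,0,-0.3],"roll":-1},{"grip":1,"translation":[0,0,-0.3],"roll":-1},{"grip":1,"translation":[0,0,-0.3],"roll":-1},{"grip":1,"translation":[0,0,-0.3],"roll":-1},{"grip":1,"translation":[0,0,-0.3],"roll":-1},{"grip":1,"translation":[0,0,-0.3],"roll":-1},{"grip":1,"translation":[0,0,-0.3],"roll":-1},{"grip":1,"translation":[0,0,-0.3],"roll":-1},{"grip":1,"translation":[0,0,-0.3],"roll":-1},{"grip":1,"translation":[0,0,-0.3],"roll":-1},{"grip":1,"translation":[0,0,-0.3],"roll":-1},{"grip":1,"translation":[0,0,-0.3],"roll":-1}]' && python3 -m handwheel '[{"grip":1,"translation":[0.8,0.6,0],"roll":0},{"grip":1,"translation":[0.8,0.6,0],"roll":0},{"grip":1,"translation":[0.8,0.6,0],"roll":0},{"grip":1,"translation":[0.8,0.6,0],"roll":0},{"grip":1,"translation":[0.8,0.6,0],"roll":0},{"grip":1,"translation":[0.8,0.6,0],"roll":0},{"grip":1,"translation":[0.8,0.6,0],"roll":0},{"grip":1,"translation":[0.8,0.6,0],"roll":0},{"grip":1,"translation":[0.8,0.6,0],"roll":0},{"grip":1,"translation":[0.8,0.6,0],"roll":0},{"grip":1,"translation":[0.8,0.6,0],"roll":0},{"grip":1,"translation":[0.8,0.6,0],"roll":0},{"grip":1,"translation":[0.8,0.6,0],"roll":0},{"grip":1,"translation":[0,0,0],"roll":0},{"grip":1,"translation":[0,0,0],"roll":0}]'
python3 - <<'E'
from h import *
s=env.get_obs();print(s["t"],s["tool_pos"],s["tool_rot"],s["qpos"])
print(np.round(np.linalg.inv(env.camera_info("wrist")["camera_from_world"]),3).tolist())
import pickle
I=env.camera_info("wrist");im,D=env.grab_frame("wrist");cv2.imwrite("pics/w1.png",im);pickle.dump((I,D),open("w1.pkl","wb"))
E
```

```text
t: 1.1
tool_pos: [0.1987, -0.6186, 0.3391]
tool_rot: [0.706, 0.708, 0.0, -0.0]
force: [-0.5, -0.7, -0.4]
gripper_width: 0.0851
grip_force: 0.0
t: 2.35
tool_pos: [0.4343, -0.3065, 0.3389]
tool_rot: [0.707, 0.707, -0.0, -0.0]
force: [-0.7, 0.5, -0.2]
gripper_width: 0.0853
grip_force: 0.0
2.35 [ 0.43430323 -0.30654296  0.33892945] [ 7.07321804e-01  7.06891620e-01 -1.28367232e-04 -2.93263753e-04] [-8.27922581e-01 -1.06289367e-01  1.73285374e+00 -2.81690579e-04
  1.51560345e+00 -8.27298588e-01]
[[1.0, 0.0, 0.001, 0.435], [-0.001, 0.958, 0.288, -0.234], [-0.001, -0.288, 0.958, 0.481], [0.0, 0.0, 0.0, 1.0]]
```

View pics/w1.png

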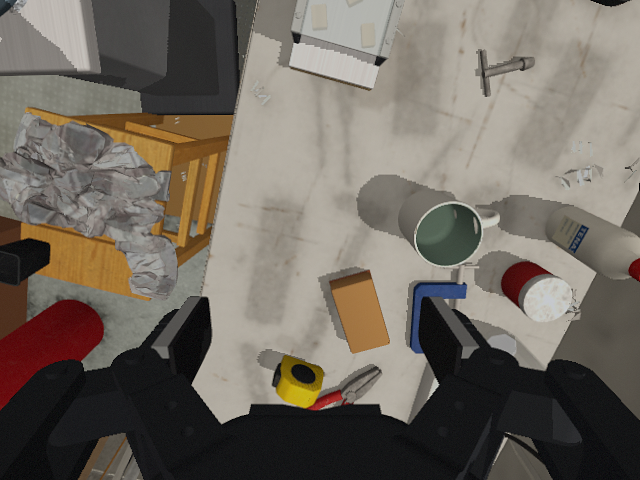

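Wrist picture shows the deck's front at (335,60) with chips at (320,17), (368,35), (368,2), the key at (505,68) and the mug at (447,230). I'll move on over the deck and sleeve, taking two views.

```bash
cat > snap.py <<'E'
import sys,pickle
from h import *
n=sys.argv[1];s=env.get_obs();I=env.camera_info("wrist");im,D=env.grab_frame("wrist");cv2.imwrite(f"pics/{n}.png",im);pickle.dump((I,D),open(f"{n}.pkl","wb"))
print(s["t"],s["tool_pos"],np.round(s["qpos"],2))
E
R='x'; python3 -m handwheel '[{"grip":1,"translation":[1,0,0],"roll":0},{"grip":1,"translation":[1,0,0],"roll":0},{"grip":1,"translation":[1,0,0],"roll":0},{"grip":1,"translation":[1,0,0],"roll":0},{"grip":1,"translation":[1,0,0],"roll":0},{"grip":1,"translation":[1,0,0],"roll":0},{"grip":1,"translation":[1,0,0],"roll":0},{"grip":1,"translation":[0,0,0],"roll":0},{"grip":1,"translation":[0,0,0],"roll":0}]' && python3 snap.py w2 && python3 -m handwheel '[{"grip":1,"translation":[1,0,0],"roll":0},{"grip":1,"translation":[1,0,0],"roll":0},{"grip":1,"translation":[1,0,0],"roll":0},{"grip":1,"translation":[1,0,0],"roll":0},{"grip":1,"translation":[1,0,0],"roll":0},{"grip":1,"translation":[0,0,0],"roll":0},{"grip":1,"translation":[0,0,0],"roll":0}]' && python3 snap.py w3 && python3 -m handwheel '[{"grip":1,"translation":[1,0,0],"roll":0},{"grip":1,"translation":[1,0,0],"roll":0},{"grip":1,"translation":[1,0,0],"roll":0},{"grip":1,"translation":[1,0,0],"roll":0},{"grip":1,"translation":[1,0,0],"roll":0},{"grip":1,"translation":[0,0,0],"roll":0},{"grip":1,"translation":[0,0,0],"roll":0}]' && python3 snap.py w4
python3 -c "
import cv2,numpy as np
a=[cv2.imread(f'pics/w{i}.png') for i in (2,3,4)]
cv2.imwrite('pics/w234.png',np.vstack([np.hstack([cv2.resize(x,(400,300),interpolation=cv2.INTER_AREA) for x in a[:2]]),np.hstack([cv2.resize(a[2],(400,300),interpolation=cv2.INTER_AREA),np.zeros((300,400,3),np.uint8)])]))"
```

```text
t: 3.15
tool_pos: [0.4343, -0.0977, 0.3393]
tool_rot: [0.708, 0.706, -0.0, 0.0]
force: [0.3, -0.1, 0.4]
gripper_width: 0.0857
grip_force: 0.0
3.15 [ 0.43433271 -0.09768608  0.339315  ] [-0.48 -0.33  1.92 -0.    1.55 -0.47]
t: 3.78
tool_pos: [0.4353, 0.0519, 0.3391]
tool_rot: [0.708, 0.706, -0.0, 0.0]
force: [0.6, 0.2, -0.2]
gripper_width: 0.0854
grip_force: 0.0
3.7833 [0.43534577 0.05189051 0.33912523] [-0.14 -0.35  1.94 -0.    1.56 -0.14]
t: 4.42
tool_pos: [0.4362, 0.2016, 0.339]
tool_rot: [0.708, 0.706, -0.001, 0.0]
force: [0.3, -0.5, 0.5]
gripper_width: 0.0852
grip_force: 0.0
4.4167 [0.43618868 0.20158738 0.33895394] [ 0.2  -0.24  1.85 -0.    1.53  0.2 ]
```

View pics/w234.png

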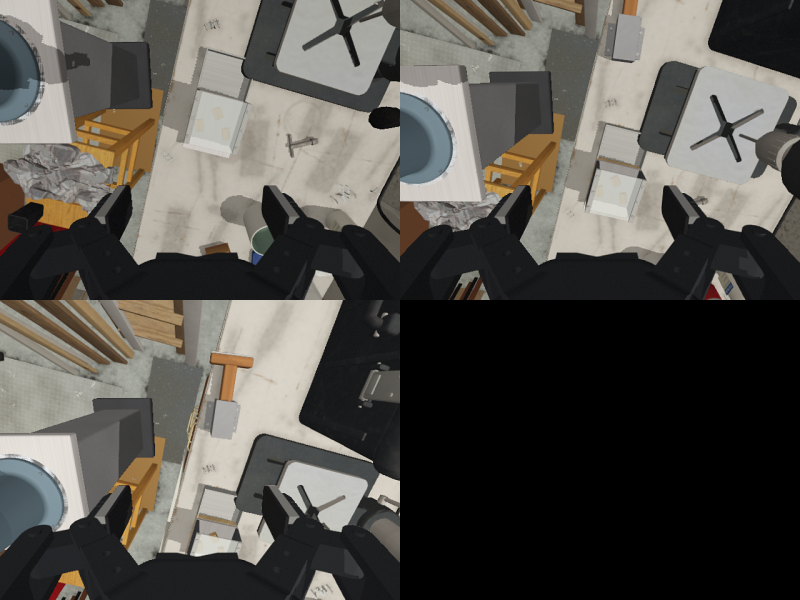

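w2 shows the whole deck (tray (440,145), roof (425,200) in full-size pixels). w4 shows the scraper head at (370,97), handle (365,130), sleeve (362,190). The bench slants about 15° relative to y. Next: heights and outlines from the depth clouds.

```bash
cat > meas.py <<'E'
import pickle
from h import *
def rect(P):
    r=cv2.minAreaRect((P[:,:2]*1000).astype(np.float32)); return np.round(r[0],1),np.round(r[1],1),round(r[2],1)
def load(n):
    I,D=pickle.load(open(f"{n}.pkl","rb")); im=cv2.imread(f"pics/{n}.png"); C=cloud("wrist",D,I); C[D==0]=np.nan; return I,im,C
def orange(im):
    h=cv2.cvtColor(im,cv2.COLOR_BGR2HSV); return cv2.inRange(h,(5,110,70),(18,255,255))>0
def clean(m):
    n,l,s,c=cv2.connectedComponentsWithStats(m.astype(np.uint8)); k=1+np.argmax(s[1:,4]); return l==k
E
python3 - <<'E'
from meas import *
I,im,C=load("w4")
X,Y,Z=C[...,0],C[...,1],C[...,2]
m=orange(im)&(X>.38)&(X<.62)&(Y>.1)&(Y<.45); m=clean(m)
print("scr z hist",np.histogram(Z[m],bins=np.arange(-.004,.05,.004)))
t=m&(Z>.024); P=C[t]; print("scraper top",rect(P),P[:,2].mean(), t.sum())
ys=[ (round(y,3),np.round([P[(abs(P[:,1]-y)<.004),0].min(),P[(abs(P[:,1]-y)<.004),0].max()],3)) for y in np.arange(P[:,1].min()+.004,P[:,1].max(),.008)]
print(ys)
g=(Z>.038)&(Z<.055)&(X>.42)&(X<.56)&(Y>.1)&(Y<.27);g=clean(g);print("sleeve roof",rect(C[g]),Z[g].mean(),g.sum())
for n in ["w2","w3"]:
    I,im,C=load(n);X,Y,Z=C[...,0],C[...,1],C[...,2]
    r=(X>.38)&(X<.56)&(Y>-.28)&(Y<.08)
    print(n,"bench",np.nanmedian(Z[r&(abs(Z)<.008)]))
    for a,b in [(.012,.1),(.016,.023),(.024,.030),(.07,.09)]:
        k=r&(Z>a)&(Z<b)
        if k.sum()>20:
            k2=clean(k); print(a,b,k.sum(),k2.sum(),rect(C[k2]),np.nanmedian(Z[k2]))
E
```

```text
scr z hist (array([   0,    0,    0,   13,   26,   19,   22,   21, 1336,  852,    0,
          0,    0]), array([-0.004,  0.   ,  0.004,  0.008,  0.012,  0.016,  0.02 ,  0.024,
        0.028,  0.032,  0.036,  0.04 ,  0.044,  0.048]))
scraper top (array([498.9, 278. ]), array([84.8, 81. ]), 83.1) 0.03164047684958419 2209
[(np.float64(0.239), array([0.483, 0.507])), (np.float64(0.247), array([0.483, 0.507])), (np.float64(0.255), array([0.484, 0.508])), (np.float64(0.263), array([0.485, 0.509])), (np.float64(0.271), array([0.486, 0.51 ])), (np.float64(0.279), array([0.487, 0.511])), (np.float64(0.287), array([0.488, 0.512])), (np.float64(0.295), array([0.489, 0.541])), (np.float64(0.303), array([0.464, 0.542])), (np.float64(0.311), array([0.463, 0.543])), (np.float64(0.319), array([0.463, 0.539]))]
sleeve roof (array([490., 199.]), array([75.2, 42.6]), 82.4) 0.043710756751425196 2035
w2 bench 0.00011566168062870918
0.012 0.1 11205 11162 (array([496.8, -44.5]), array([272.3, 123.9]), 75.6) 0.0764811547304389
0.016 0.023 950 399 (array([499. ,  27.9]), array([72.3, 91.7]), 75.9) 0.02138846260316868
0.024 0.03 1472 561 (array([ 454.7, -168.4]), array([ 11.2, 104. ]), 75.7) 0.02587559302919107
0.07 0.09 7698 7698 (array([ 472.1, -101.8]), array([ 99.4, 104.4]), 75.6) 0.07704540501130028
w3 bench 0.00024087047187248967
0.012 0.1 9540 9519 (array([493.6, -44. ]), array([270.7, 117.7]), 75.6) 0.07634279477626521
0.016 0.023 896 490 (array([492.3,  18.9]), array([144.1,  83.8]), 75.4) 0.021288628982300606
0.024 0.03 1493 846 (array([481.8, -61.7]), array([ 19.5, 102.6]), 75.5) 0.025836792331406788
0.07 0.09 5892 5892 (array([ 472. , -101.3]), array([101.2, 104.4]), 75.5) 0.07716378222618889
```

Measured: deck yaw 75.6° with the mouth at about (459.6,−150.1), scraper yaw about 83° with the handle's exposed middle at (497.6,267.5) and its top at z 31.6 mm, sleeve at yaw 82.4°. I'll go above the handle and re-measure from there as a second view.

```bash
python3 -m handwheel '[{"grip":1,"translation":[0,0,0],"roll":0.6},{"grip":1,"translation":[0,0,0],"roll":0.57},{"grip":1,"translation":[0.61,0.44,-0.0],"roll":0},{"grip":1,"translation":[0.61,0.44,0],"roll":0},{"grip":1,"translation":[0.61,0.44,0],"roll":0},{"grip":1,"translation":[0.61,0.44,0],"roll":0},{"grip":1,"translation":[0,0,0.9],"roll":0},{"grip":1,"translation":[0,0,0.9],"roll":0},{"grip":1,"translation":[0,0,0.9],"roll":0},{"grip":1,"translation":[0,0,0.9],"roll":0},{"grip":1,"translation":[0,0,0.9],"roll":0},{"grip":1,"translation":[0,0,0.9],"roll":0},{"grip":1,"translation":[0,0,0],"roll":0},{"grip":1,"translation":[0,0,0],"roll":0}]'; python3 snap.py w5
python3 - <<'E'
from meas import *
I,im,C=load("w5"); X,Y,Z=C[...,0],C[...,1],C[...,2]
m=clean(orange(im)&(X>.38)&(X<.62)&(Y>.1)&(Y<.45)); t=m&(Z>.024); P=C[t]
print(rect(P),np.median(P[:,2]),t.sum())
for y in np.arange(P[:,1].min()+.004,P[:,1].max(),.008):
    q=P[abs(P[:,1]-y)<.003,0]; print(round(y,3),np.round([q.min(),q.max(),(q.min()+q.max())/2],4))
# two-view height: corner pixel positions of the head in w4, w5
def ends(n):
    I,im,C=load(n);X,Y,Z=C[...,0],C[...,1],C[...,2]
    t=clean(orange(im)&(X>.38)&(X<.62)&(Y>.1)&(Y<.45))&(Z>.024)
    v,u=np.nonzero(t); k=np.argmin(u); k2=np.argmax(u)
    return [ray("wrist",u[k],v[k],I),ray("wrist",u[k2],v[k2],I)]
for (o,d),(p,e) in zip(ends("w4"),ends("w5")):
    A=np.c_[d,-e]; s=np.linalg.lstsq(A,p-o,rcond=None)[0]; print("tri",(o+d*s[0]+p+e*s[1])/2)
E
```

```text
t: 5.63
tool_pos: [0.497, 0.2663, 0.1762]
tool_rot: [0.751, 0.66, -0.002, -0.001]
force: [-0.1, 0.3, 0.3]
gripper_width: 0.085
grip_force: 0.0
5.6333 [0.49701785 0.26629366 0.1762259 ] [ 0.29  0.1   1.82 -0.    1.22  0.42]
(array([499.3, 276.8]), array([88.6, 81.3]), 83.2) 0.031680389067333226 4680
0.236 [0.4829 0.5066 0.4947]
0.244 [0.4837 0.5073 0.4955]
0.252 [0.4848 0.5076 0.4962]
0.26 [0.486  0.5096 0.4978]
0.268 [0.4871 0.5104 0.4988]
0.276 [0.4874 0.5114 0.4994]
0.284 [0.4885 0.5123 0.5004]
0.292 [0.4895 0.5133 0.5014]
0.3 [0.4906 0.5432 0.5169]
0.308 [0.4631 0.5439 0.5035]
0.316 [0.463  0.5443 0.5037]
0.324 [0.4643 0.5019 0.4831]
tri [0.4632     0.32215187 0.01362821]
tri [0.54340709 0.3143662  0.03065284]
```

Confirmed to about 1 mm (top z 31.7 mm from depth and 30.7 mm from the two-view ray). Descend and grip.

```bash
python3 -m handwheel '[{"grip":1,"translation":[0.03,0.04,0.9],"roll":0},{"grip":1,"translation":[0,0,0.9],"roll":0},{"grip":1,"translation":[0,0,0.9],"roll":0},{"grip":1,"translation":[0,0,0.9],"roll":0},{"grip":1,"translation":[0,0,0.9],"roll":0},{"grip":1,"translation":[0,0,0.6],"roll":0},{"grip":1,"translation":[0,0,0.6],"roll":0},{"grip":1,"translation":[0,0,0],"roll":0},{"grip":-1,"translation":[0,0,0],"roll":0},{"grip":-1,"translation":[0,0,0],"roll":0},{"grip":-1,"translation":[0,0,0],"roll":0},{"grip":-1,"translation":[0,0,0],"roll":0},{"grip":-1,"translation":[0,0,0],"roll":0},{"grip":-1,"translation":[0,0,0],"roll":0},{"grip":-1,"translation":[0,0,0],"roll":0},{"grip":-1,"translation":[0,0,0],"roll":0},{"grip":-1,"translation":[0,0,0],"roll":0},{"grip":-1,"translation":[0,0,0],"roll":0}]'
```

```text
t: 7.18
tool_pos: [0.4995, 0.2694, 0.0077]
tool_rot: [0.75, 0.661, 0.001, 0.0]
force: [-0.1, 0.3, 5.4]
gripper_width: 0.0228
grip_force: 60.6
```

```bash
python3 -m handwheel '[{"grip":-1,"translation":[0,0,-0.1],"roll":0},{"grip":-1,"translation":[0.2,0,0],"roll":0},{"grip":-1,"translation":[0.4,0,0],"roll":0},{"grip":-1,"translation":[0.5,0,0],"roll":0},{"grip":-1,"translation":[0.5,0,0],"roll":0},{"grip":-1,"translation":[0.5,0,0],"roll":0},{"grip":-1,"translation":[0.5,0,0],"roll":0},{"grip":-1,"translation":[0.4,0,0],"roll":0},{"grip":-1,"translation":[0,0,0],"roll":0},{"grip":-1,"translation":[0,0,0],"roll":0}]'; python3 snap.py w6
python3 - <<'E'
from meas import *
I,im,C=load("w6"); X,Y,Z=C[...,0],C[...,1],C[...,2]
m=orange(im)&(X>.38)&(X<.65)&(Y>.1)&(Y<.55)&(Z>.02)
P=C[m]; print(rect(P),np.nanmedian(P[:,2]),m.sum(), P.min(0),P.max(0))
E
```

```text
t: 8.02
tool_pos: [0.5095, 0.3593, 0.009]
tool_rot: [0.75, 0.662, -0.0, 0.0]
force: [0.7, -0.4, -1.3]
gripper_width: 0.0232
grip_force: 59.6
8.0167 [0.50945779 0.35929722 0.00900507] [ 0.43  0.47  1.72 -0.    0.95  0.56]
(array([508. , 368.7]), array([92.6, 82.1]), 78.0) 0.03302128689014279 22342 [0.46357636 0.32153229 0.02593406] [0.55579086 0.41537716 0.10151502]
```

View pics/w6.png

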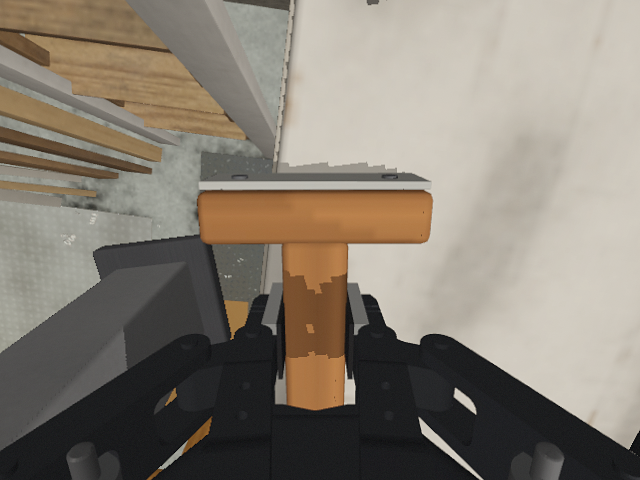

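Scraper is level in the hand (head at (315,215), blade in front) with its left end over the bench edge, so I'll lift it and carry it to the free space in front of the deck to lay it down there.

```bash
python3 -m handwheel '[{"grip":-1,"translation":[0,0,-0.4],"roll":0},{"grip":-1,"translation":[0,0,-0.9],"roll":0},{"grip":-1,"translation":[0,0,-0.9],"roll":0},{"grip":-1,"translation":[0,0,-0.9],"roll":0},{"grip":-1,"translation":[0,0,-0.9],"roll":0},{"grip":-1,"translation":[0,0,-0.9],"roll":0},{"grip":-1,"translation":[0,0,-0.9],"roll":0},{"grip":-1,"translation":[0,0,-0.9],"roll":0},{"grip":-1,"translation":[0,0,-0.5],"roll":0.6},{"grip":-1,"translation":[-0.4,0,0],"roll":0.6},{"grip":-1,"translation":[-0.8,0,0],"roll":0},{"grip":-1,"translation":[-0.9,0,0],"roll":0},{"grip":-1,"translation":[-0.9,0,0],"roll":0},{"grip":-1,"translation":[-0.9,0,0],"roll":0},{"grip":-1,"translation":[-0.9,0,0],"roll":0},{"grip":-1,"translation":[-0.9,0,0],"roll":0},{"grip":-1,"translation":[-0.9,0,0],"roll":0},{"grip":-1,"translation":[-0.9,0,0],"roll":0},{"grip":-1,"translation":[-0.9,0,0],"roll":0},{"grip":-1,"translation":[-0.9,0,0],"roll":0}]'
python3 - <<'E'
from h import *
s=env.get_obs(); p=s["tool_pos"]; q=s["tool_rot"]; az=2*np.arctan2(q[1],q[0]); d=np.array([433.3,-252.7])-p[:2]*1000
print(np.degrees(az), d@[np.cos(az),np.sin(az)], d@[np.sin(az),-np.cos(az)],s["qpos"])
E
```

```text
t: 9.73
tool_pos: [0.4401, 0.0864, 0.2259]
tool_rot: [0.79, 0.612, 0.0, 0.0]
force: [-0.1, -1.2, -1.3]
gripper_width: 0.023
grip_force: 59.5
75.5404336032637 -330.021127261773 78.09368202171149 [-5.99079780e-02 -2.46616452e-01  2.05925178e+00 -1.57836066e-04
  1.32811258e+00  1.92496929e-01]
```

```bash
python3 -m handwheel '[{"grip":-1,"translation":[-0.9,0.22,0],"roll":0},{"grip":-1,"translation":[-0.9,0.22,0],"roll":0},{"grip":-1,"translation":[-0.9,0.22,0],"roll":0},{"grip":-1,"translation":[-0.9,0.22,0],"roll":0},{"grip":-1,"translation":[-0.9,0.22,0],"roll":0},{"grip":-1,"translation":[-0.9,0.22,0],"roll":0},{"grip":-1,"translation":[-0.9,0.22,0],"roll":0},{"grip":-1,"translation":[-0.9,0.22,0],"roll":0},{"grip":-1,"translation":[-0.9,0.22,0],"roll":0},{"grip":-1,"translation":[-0.9,0.22,0],"roll":0},{"grip":-1,"translation":[-0.9,0.2,0],"roll":0},{"grip":-1,"translation":[-0.7,0.2,0],"roll":0},{"grip":-1,"translation":[-0.4,0,0.3],"roll":0},{"grip":-1,"translation":[0,0,0.9],"roll":0},{"grip":-1,"translation":[0,0,0.9],"roll":0},{"grip":-1,"translation":[0,0,0.9],"roll":0},{"grip":-1,"translation":[0,0,0.9],"roll":0},{"grip":-1,"translation":[0,0,0.9],"roll":0},{"grip":-1,"translation":[0,0,0.9],"roll":0},{"grip":-1,"translation":[0,0,0.4],"roll":0}]'; python3 -m handwheel '[{"grip":-1,"translation":[0,0,0.2],"roll":0},{"grip":-1,"translation":[0,0,0],"roll":0}]'
```

```text
t: 11.4
tool_pos: [0.4318, -0.2488, 0.0388]
tool_rot: [0.79, 0.613, -0.0, -0.003]
force: [-0.8, 1.8, -1.9]
gripper_width: 0.0229
grip_force: 59.5
t: 11.57
tool_pos: [0.4337, -0.2504, 0.0355]
tool_rot: [0.79, 0.613, -0.0, -0.001]
force: [0.5, -0.8, -1.3]
gripper_width: 0.0227
grip_force: 59.5
```

```bash
python3 -m handwheel '[{"grip":-1,"translation":[0,0,0.5],"roll":0},{"grip":-1,"translation":[0,0,0.25],"roll":0},{"grip":-1,"translation":[0,0,0.1],"roll":0},{"grip":-1,"translation":[0,0,0.05],"roll":0},{"grip":-1,"translation":[0,0,0],"roll":0}]'; python3 -m handwheel '[{"grip":0,"translation":[0,0,0],"roll":0},{"grip":0,"translation":[0,0,0],"roll":0},{"grip":0.5,"translation":[0,0,0],"roll":0},{"grip":1,"translation":[0,0,0],"roll":0},{"grip":1,"translation":[0,0,0],"roll":0},{"grip":1,"translation":[0,0,-0.5],"roll":0},{"grip":1,"translation":[0,0,-0.9],"roll":0},{"grip":1,"translation":[0,0,-0.9],"roll":0},{"grip":1,"translation":[0,0,-0.9],"roll":0},{"grip":1,"translation":[-0.9,0,-0.9],"roll":0},{"grip":1,"translation":[-0.9,0,-0.9],"roll":0},{"grip":1,"translation":[-0.9,0,0],"roll":0},{"grip":1,"translation":[0,0,0],"roll":0},{"grip":1,"translation":[0,0,0],"roll":0}]'; python3 snap.py w7;python3 - <<'E'
from meas import *
I,im,C=load("w7"); X,Y,Z=C[...,0],C[...,1],C[...,2]
m=orange(im)&(X>.34)&(X<.56)&(Y>-.42)&(Y<-.15)&(Z<.045);m=clean(m); t=m&(Z>.024);P=C[t]
print(rect(P),np.median(P[:,2]),t.sum())
E
```

```text
t: 11.98
tool_pos: [0.4347, -0.2513, 0.0098]
tool_rot: [0.79, 0.613, 0.0, 0.0]
force: [0.3, -0.1, -2.0]
gripper_width: 0.023
grip_force: 59.6
t: 13.15
tool_pos: [0.4139, -0.3303, 0.1596]
tool_rot: [0.791, 0.612, 0.0, 0.0]
force: [-0.3, 0.6, -0.5]
gripper_width: 0.0855
grip_force: 0.0
13.15 [ 0.41394893 -0.33032056  0.15955457] [-0.89  0.04  1.92  0.    1.18 -0.63]
(array([ 429.9, -271.8]), array([145.2,  80.9]), 75.6) 0.03174613823292671 8652
```

View pics/w7.png

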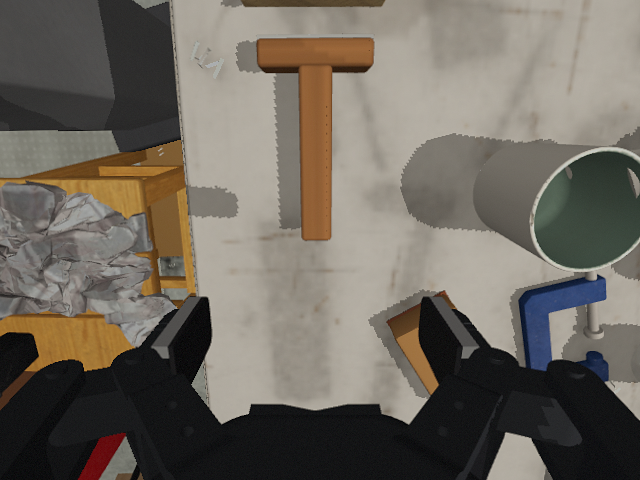

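Scraper lies flat in line with the deck (butt (316,238), head (315,55), yaw 75.6°, offset about 1.5 mm in deck x). Now regrip the end of the handle.

```bash
python3 -m handwheel '[{"grip":1,"translation":[0.03,0.03,0.9],"roll":0},{"grip":1,"translation":[0,0,0.9],"roll":0},{"grip":1,"translation":[0,0,0.9],"roll":0},{"grip":1,"translation":[0,0,0.9],"roll":0},{"grip":1,"translation":[0,0,0.9],"roll":0},{"grip":1,"translation":[0,0,0.4],"roll":0},{"grip":1,"translation":[0,0,0.15],"roll":0},{"grip":1,"translation":[0,0,0],"roll":0},{"grip":-1,"translation":[0,0,0],"roll":0},{"grip":-1,"translation":[0,0,0],"roll":0},{"grip":-1,"translation":[0,0,0],"roll":0},{"grip":-1,"translation":[0,0,0],"roll":0},{"grip":-1,"translation":[0,0,0],"roll":0},{"grip":-1,"translation":[0,0,0],"roll":0},{"grip":-1,"translation":[0,0,0],"roll":0},{"grip":-1,"translation":[0,0,0],"roll":0},{"grip":-1,"translation":[0,0,0],"roll":0},{"grip":-1,"translation":[0,0,0],"roll":0}]' && python3 -m handwheel '[{"grip":-1,"translation":[0,0,-0.3],"roll":0},{"grip":-1,"translation":[0,0,-0.5],"roll":0},{"grip":-1,"translation":[0,0,-0.4],"roll":0},{"grip":-1,"translation":[0,0,0],"roll":0},{"grip":-1,"translation":[0,0,0],"roll":0}]'; python3 snap.py w8;python3 - <<'E'
from meas import *
I,im,C=load("w8"); X,Y,Z=C[...,0],C[...,1],C[...,2]
d=np.array([.2487,.9686]);n=np.array([.9686,-.2487])
R=C[...,:2]*1000-np.array([473.3,-96.8]); dx=R@n; dy=R@d; z=Z*1000
m=orange(im)&(abs(dx)<80)&(dy>-290)&(dy<-85)&(z>30)
for y in range(-240,-88,8):
    k=m&(abs(dy-y)<3)
    if k.sum()>5: print(y,np.round([dx[k].min(),dx[k].max(),(dx[k].min()+dx[k].max())/2,np.median(z[k])],1))
# deck: roof / cheeks seen from here
for a,b,t in [(23,29,"deck"),(70,90,"roof")]:
    k=(z>a)&(z<b)&(dy>-88)&(dy<60)&(abs(dx)<60)
    if k.sum()>20: print(t,k.sum(),np.nanpercentile(dx[k],[0,100]),np.nanpercentile(dy[k],[0,100]),np.nanmedian(z[k]))
E
```

```text
t: 14.7
tool_pos: [0.4159, -0.3296, 0.0088]
tool_rot: [0.79, 0.613, 0.0, 0.001]
force: [-1.3, 1.2, 5.7]
gripper_width: 0.0226
grip_force: 59.7
t: 15.12
tool_pos: [0.4157, -0.3293, 0.0446]
tool_rot: [0.79, 0.613, 0.0, 0.001]
force: [0.4, 0.0, -1.7]
gripper_width: 0.0229
grip_force: 59.0
15.1167 [ 0.41571651 -0.32930304  0.04462166] [-0.88  0.22  1.97 -0.    0.95 -0.63]
-240 [-8.9 13.9  2.5 67.6]
-232 [-56.6  41.5  -7.5  67.7]
-224 [-51.8  14.3 -18.7  67.6]
-216 [-9.1 14.3  2.6 67.6]
-208 [-9.3 14.3  2.5 67.5]
-200 [-9.4 14.2  2.4 67.5]
-192 [-9.2 14.2  2.5 67.5]
-184 [-9.4 14.2  2.4 67.4]
-176 [-9.4 14.2  2.4 67.5]
-168 [-9.6 14.1  2.3 67.5]
-160 [-9.6 14.1  2.3 67.4]
-152 [-9.6 14.   2.2 67.4]
-144 [-9.6 14.1  2.2 67.4]
-136 [-9.9 14.   2.1 67.4]
-128 [-9.8 41.6 15.9 67.1]
```

View pics/w8.png

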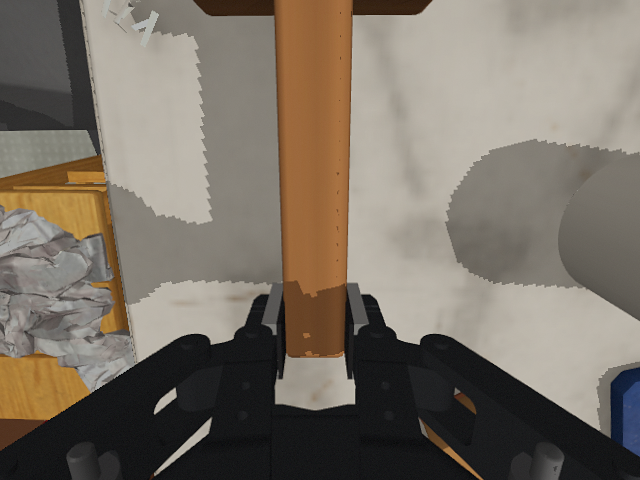

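Gripped by its end, level (underside about 35.5 mm, 9 mm under the TCP), 2.2 mm off the deck's axis. I'll shift −2.2 mm, advance over the apron, lower onto the deck, and check.

```bash
python3 -m handwheel '[{"grip":-1,"translation":[0.3,-0.07,0],"roll":0},{"grip":-1,"translation":[0.4,0,0],"roll":0},{"grip":-1,"translation":[0.3,0,0],"roll":0.03},{"grip":-1,"translation":[0,0,0.15],"roll":0},{"grip":-1,"translation":[0,0,0.12],"roll":0},{"grip":-1,"translation":[0,0,0],"roll":0},{"grip":-1,"translation":[0,0,0],"roll":0}]'; python3 snap.py w9;python3 - <<'E'
from meas import *
I,im,C=load("w9"); X,Y,Z=C[...,0],C[...,1],C[...,2]
d=np.array([.2487,.9686]);n=np.array([.9686,-.2487])
R=C[...,:2]*1000-np.array([473.3,-96.8]); dx=R@n; dy=R@d; z=Z*1000
m=orange(im)&(abs(dx)<80)&(dy>-290)&(dy<-75)&(z>30)
for y in range(-200,-70,12):
    k=m&(abs(dy-y)<3)
    if k.sum()>5: print(y,np.round([dx[k].min(),dx[k].max(),(dx[k].min()+dx[k].max())/2,np.median(z[k])],1))
h=cv2.cvtColor
ims,Ds=env.grab_frame("side"); cv2.imwrite("pics/s9.png",ims)
cv2.imwrite("pics/s9c.png",cv2.resize(ims[180:290,230:380],(800,587),interpolation=cv2.INTER_CUBIC))
E
```

```text
t: 15.75
tool_pos: [0.4206, -0.2992, 0.0353]
tool_rot: [0.791, 0.612, -0.0, -0.0]
force: [-0.1, 0.5, -1.2]
gripper_width: 0.0227
grip_force: 58.9
15.75 [ 0.42064203 -0.29924552  0.03527076] [-0.84  0.21  2.   -0.    0.93 -0.58]
-200 [-61.8  29.7 -16.1  58.3]
-188 [-11.8  11.7  -0.1  58.2]
-176 [-11.8  11.7  -0.   58.2]
-164 [-11.7  11.5  -0.1  58.2]
-152 [-11.7  11.6  -0.   58.2]
-140 [-12.   11.6  -0.2  58.3]
-128 [-12.   11.8  -0.1  58.2]
-116 [-12.1  11.7  -0.2  58.2]
-104 [-12.3  11.7  -0.3  58.2]
```

View pics/s9c.png

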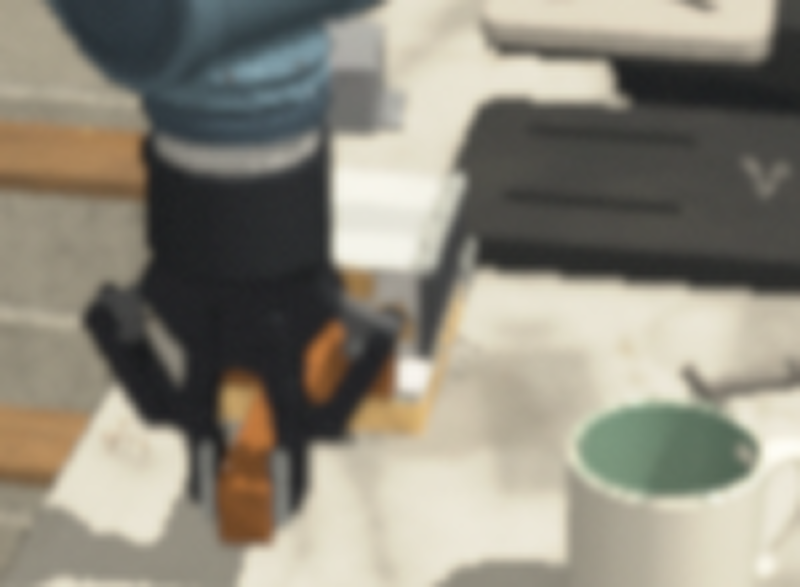

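On the apron, centred to 0.3 mm with the underside at 26.2 mm; the side crop shows the handle at (245,470) heading for the mouth. Advance slowly, first half then force check.

```bash
python3 -m handwheel '[{"grip":-1,"translation":[0.2,0,0.01],"roll":0},{"grip":-1,"translation":[0.25,0,0],"roll":0},{"grip":-1,"translation":[0.25,0,0],"roll":0},{"grip":-1,"translation":[0.25,0,0],"roll":0},{"grip":-1,"translation":[0.25,0,0],"roll":0}]'; python3 -m handwheel '[{"grip":-1,"translation":[0.25,0,0],"roll":0},{"grip":-1,"translation":[0.25,0,0],"roll":0},{"grip":-1,"translation":[0.25,0,0],"roll":0},{"grip":-1,"translation":[0.25,0,0],"roll":0}]'
python3 - <<'E'
from h import *
s=env.get_obs();R=s["tool_pos"][:2]*1000-np.array([473.3,-96.8]);print("blade y",R@[.2487,.9686]+136.6,"x",R@[.9686,-.2487],s["tool_pos"][2])
E
```

```text
t: 16.27
tool_pos: [0.43, -0.2634, 0.0354]
tool_rot: [0.791, 0.612, -0.0, -0.0]
force: [0.2, 0.1, -2.0]
gripper_width: 0.0225
grip_force: 58.9
t: 16.6
tool_pos: [0.4376, -0.2346, 0.0354]
tool_rot: [0.791, 0.612, -0.0, 0.0]
force: [-0.2, -0.8, -1.9]
gripper_width: 0.0231
grip_force: 58.9
blade y -5.770230357256054 x -0.25482844553393136 0.03544973034435385
```

Free running; 61 mm more brings the blade to +55.

```bash
python3 -m handwheel '[{"grip":-1,"translation":[0.25,0,0],"roll":0},{"grip":-1,"translation":[0.25,0,0],"roll":0},{"grip":-1,"translation":[0.25,0,0],"roll":0},{"grip":-1,"translation":[0.25,0,0],"roll":0},{"grip":-1,"translation":[0.25,0,0],"roll":0},{"grip":-1,"translation":[0.25,0,0],"roll":0}]'; python3 -m handwheel '[{"grip":-1,"translation":[0.2,0,0],"roll":0},{"grip":-1,"translation":[0.2,0,0],"roll":0},{"grip":-1,"translation":[0.1,0,0],"roll":0},{"grip":-1,"translation":[0,0,0],"roll":0},{"grip":-1,"translation":[0,0,0],"roll":0},{"grip":-1,"translation":[0,0,0],"roll":0}]'
python3 - <<'E'
from h import *
s=env.get_obs();R=s["tool_pos"][:2]*1000-np.array([473.3,-96.8]);print("blade y",R@[.2487,.9686]+136.6,"x",R@[.9686,-.2487],s["tool_pos"][2])
im,D=env.grab_frame("top"); cv2.imwrite("pics/t10.png",im)
I=env.camera_info("wrist");iw,_=env.grab_frame("wrist"); cv2.imwrite("pics/w10.png",iw)
a=cv2.resize(im[220:310,250:370],(400,300),interpolation=cv2.INTER_CUBIC); b=cv2.resize(iw,(400,300))
cv2.imwrite("pics/c10.png",np.hstack([a,b]))
E
```

```text
t: 17.1
tool_pos: [0.4489, -0.1911, 0.0354]
tool_rot: [0.791, 0.612, 0.0, 0.0]
force: [-0.2, -0.3, -1.4]
gripper_width: 0.0229
grip_force: 58.9
t: 17.6
tool_pos: [0.4526, -0.1776, 0.0354]
tool_rot: [0.791, 0.611, -0.0, 0.0]
force: [-0.5, 0.3, -1.0]
gripper_width: 0.0229
grip_force: 58.9
blade y 53.2149624363129 x 0.011995835814460065 0.03543197180816335
```

View pics/c10.png

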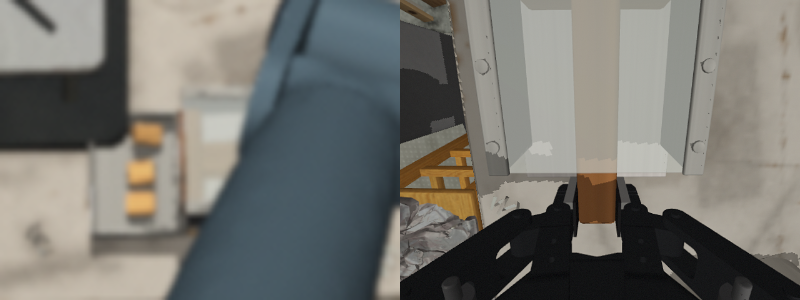

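All three chips lie in the catch tray, at (147,133), (142,170) and (140,203) in the left crop. Now I'll draw the scraper straight back and lay it on the bench.

```bash
python3 -m handwheel '[{"grip":-1,"translation":[-0.3,0,-0.02],"roll":0},{"grip":-1,"translation":[-0.5,0,0],"roll":0},{"grip":-1,"translation":[-0.5,0,0],"roll":0},{"grip":-1,"translation":[-0.5,0,0],"roll":0},{"grip":-1,"translation":[-0.5,0,0],"roll":0},{"grip":-1,"translation":[-0.5,0,0],"roll":0},{"grip":-1,"translation":[-0.5,0,0],"roll":0},{"grip":-1,"translation":[-0.5,0,0],"roll":0},{"grip":-1,"translation":[-0.5,0,0],"roll":0},{"grip":-1,"translation":[-0.5,0,0],"roll":0},{"grip":-1,"translation":[-0.5,0,0],"roll":0},{"grip":-1,"translation":[-0.3,0,0],"roll":0},{"grip":-1,"translation":[0,0,0],"roll":0},{"grip":-1,"translation":[0,0,0],"roll":0}]' && python3 -m handwheel '[{"grip":-1,"translation":[0,0,0.4],"roll":0},{"grip":-1,"translation":[0,0,0.3],"roll":0},{"grip":-1,"translation":[0,0,0.12],"roll":0},{"grip":-1,"translation":[0,0,0.04],"roll":0},{"grip":-1,"translation":[0,0,0],"roll":0},{"grip":-1,"translation":[0,0,0],"roll":0}]'
```

```text
t: 18.87
tool_pos: [0.41, -0.3402, 0.0359]
tool_rot: [0.791, 0.611, 0.0, -0.0]
force: [0.2, 0.9, -1.5]
gripper_width: 0.0232
grip_force: 58.9
t: 19.37
tool_pos: [0.4103, -0.3397, 0.01]
tool_rot: [0.791, 0.612, -0.0, -0.0]
force: [-0.2, 0.2, -1.0]
gripper_width: 0.0232
grip_force: 58.9
```

```bash
python3 -m handwheel '[{"grip":-1,"translation":[0,0,0.02],"roll":0},{"grip":-1,"translation":[0,0,0],"roll":0},{"grip":0,"translation":[0,0,0],"roll":0},{"grip":0.5,"translation":[0,0,0],"roll":0},{"grip":1,"translation":[0,0,0],"roll":0},{"grip":1,"translation":[0,0,0],"roll":0},{"grip":1,"translation":[0,0,-0.4],"roll":0},{"grip":1,"translation":[0,0,-0.9],"roll":0},{"grip":1,"translation":[0,0,-0.9],"roll":0},{"grip":1,"translation":[0,0,-0.9],"roll":0},{"grip":1,"translation":[0,0,-0.9],"roll":0},{"grip":1,"translation":[0,0,-0.9],"roll":0},{"grip":1,"translation":[0,0,-0.9],"roll":0},{"grip":1,"translation":[0,0,-0.9],"roll":0},{"grip":1,"translation":[0,0,-0.9],"roll":0},{"grip":1,"translation":[0,0,-0.9],"roll":0},{"grip":1,"translation":[0.5,0,-0.5],"roll":0},{"grip":1,"translation":[0.9,0,0],"roll":0},{"grip":1,"translation":[0.9,0,0],"roll":0},{"grip":1,"translation":[0.9,0,0],"roll":0}]' && python3 -m handwheel '[{"grip":1,"translation":[0.9,0,0],"roll":0},{"grip":1,"translation":[0.5,0,0],"roll":0},{"grip":1,"translation":[0,0,0],"roll":0},{"grip":1,"translation":[0,0,0],"roll":0}]'; python3 snap.py w11
python3 - <<'E'
from meas import *
I,im,C=load("w11");X,Y,Z=C[...,0],C[...,1],C[...,2]
m=clean(orange(im)&(X>.34)&(X<.56)&(Y>-.42)&(Y<-.15)&(Z<.045)); P=C[m&(Z>.024)]; print(rect(P),np.percentile(P[:,2],[5,50,95]))
R=C[...,:2]*1000-np.array([473.3,-96.8]); dx=R@[.9686,-.2487]; dy=R@[.2487,.9686]; z=Z*1000
k=(abs(dx)<49)&(dy>47)&(dy<120)&(z>8)&(z<19); n,l,s,c=cv2.connectedComponentsWithStats(k.astype(np.uint8))
for j in range(1,n):
    if s[j,4]>15: q=l==j; print(s[j,4],np.round([dx[q].mean(),dy[q].mean(),np.median(z[q])],1))
E
```

```text
t: 21.03
tool_pos: [0.4345, -0.2461, 0.2811]
tool_rot: [0.791, 0.611, 0.0, 0.001]
force: [0.3, 0.0, 0.5]
gripper_width: 0.0853
grip_force: 0.0
t: 21.37
tool_pos: [0.445, -0.206, 0.2805]
tool_rot: [0.791, 0.612, -0.0, 0.001]
force: [-0.1, -0.4, 0.6]
gripper_width: 0.0852
grip_force: 0.0
21.3667 [ 0.44503583 -0.20596942  0.28045432] [-0.66 -0.18  1.9  -0.    1.42 -0.41]
(array([ 425.1, -282.4]), array([146.4,  80.4]), 75.8) [0.03017432 0.03169096 0.03304486]
36 [-48.6  72.   12.9]
292 [-24.6  77.6  14.5]
333 [ 1.5 77.3 15.4]
238 [33.5 70.1 15.9]
```

View pics/w11.png

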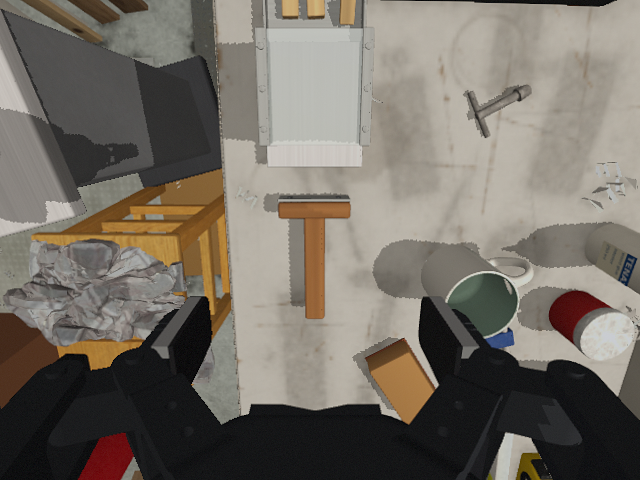

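The picture shows the scraper lying flat on the bench at (315,255), the deck under the guard empty, three chips in the tray at (290,8), (315,8) and (347,10), and the key and mug undisturbed. Handing in.

```bash
python3 -c "
from cell import env
print(env.job_done())"
```

```text
the job is handed in; nothing more can be done
None
```

I wiped all three chips into the catch tray with the scraper, left it lying flat on the bench, touched none of the bystanders, and handed the job in at about 21 s; no verdict came back.

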